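Spin down the wing nut of a hold-down jig

ROBOT

A 6-joint arm with a two-finger parallel gripper is mounted at the origin on a cart in front of the work surface, level with it; the furniture and walls round the work are solid. World frame = base frame: x ahead of the robot, y to its left, z up, the work surface at z = 0. Lengths are in m, angles in rad, forces in N, time in s.
With the tool pointing down it reaches from about 0.3 to 0.775 m from the base axis. Payload 14.6 kg.
Tool frame: the origin (TCP) lies midway between the tips of the shut fingers; the grasp point (between the pads) lies 19 mm behind it; z points along the fingers, y is the line along which they close (so a half turn about z gives the same grasp; the last joint's range is limited). The gripper opens to 85 mm and grips with 20 to 120 N. Pads are 22 mm wide; open, the fingers measure 114 mm over their backs; the gripper's body (76 mm by 85 mm) begins 54 mm behind the grasp point. The pads swing forward as they close: fully open they stand 13 mm farther back than shut.
Start: joints at [-1.321, 0.3, 1.521, -0, 1.321, -0.067], TCP at [0.171, -0.523, 0.231] pointing down, gripper open.
Joint ranges: [-3.03, 3.03], [-0.79, 2.21], [0.23, 2.52], [-1.04, 4.18], [0, 3.07], [-2.55, 2.55]. Speed limits (rad/s): [2.22, 2.22, 2.57, 3.14, 3.14, 3.14].

INTERFACE

Orientations are given as a unit quaternion [x, y, z, w].
In Python, from plant import readout, camera, camera_params, job gives the robot as it stands.
- The arm moves only by the shell command python3 -m creep 'ROWS' [OPENING] [FORCE]. ROWS is JSON, one flat list of numbers, 6 for each row, row after row: the shift along the tool's x, y, z in mm, then the turn, a rotation vector about the tool's x, y, z in rad. A call has 1 to 12 rows; each row shifts and turns the commanded pose from where the row before left it, along the tool's axes as they then stand; what a row does not reach is not made up. A row lasts 1/12 s, in which the tool goes at most 41.7 mm and 7.16 degrees, less where a joint would pass 70% of its speed; a pose out of reach is approached as far as the arm can. A call with a gripper value outside its range is refused whole. OPENING is the closure, from -1 (fully open) to 1 (shut), set as the call begins (- or left out, the last holds). The fingers move at their own pace and stop on an object; FORCE is the grip in N (left out, the last holds). Time passes only in rows, so rows that do not move let the fingers close. It gives the time, the measured TCP pose, the force, the opening and the grip force at its end, in the units of the state.
- readout.observe(): the state, without advancing time (a new reading comes with each control period).
- camera(name): name is "scene" or "top" or "wrist"; returns (picture, depth): 384x512x3 uint8, red, green, blue; 384x512 float32, m along the optical axis (not along the pixel's ray), 0 where there is no reading.
- camera_params(name): a dict with "fovy" (degrees; the focal length in pixels is half the picture's height over the tangent of half this angle, whatever the lens; pixels are square), "cx", "cy" (the principal point, pixels), "dist_coeffs" ([k1, k2, p1, p2, k3] as OpenCV has them; the pictures are not rectified), "R" (3x3) and "t" (3): a world point X has camera coordinates R X + t; the wrist camera has in their place "mount" (4x4, takes a point from camera to tool coordinates, whose origin is the TCP and whose axes are the flange's). Camera axes: x right, y down, z forward; pixel columns grow to the right and rows downward; lengths in m; the calibration is good to about 2 mm. A picture is of the moment at which its call begins: read the wrist's pose just before it. camera_params takes no time and is no camera call.
- job.finish_job(): hands the job in; it is judged then, once.
The state is a dict: "time": time; "qpos": joint angles; "joint_vel": joint speeds; "joint_efforts": joint torques, N m; "eef_pos": TCP position; "eef_rot": TCP orientation; "wrist_force": force on the tool from outside, world axes, zero at the start; "moment": the same for the moment, N m; "grip_width": finger opening in m; "grasp_force": force on a finger pad.
Only numpy, scipy, OpenCV 4.12 (cv2) and the standard library are available. Lean on these libraries where they do the work, as an engineer would, in place of code of your own. Each camera call takes 0.05 s, during which the arm holds its last target. There are 200 camera calls.

TASK

Clamp the pine offcut in the hold-down jig: turn the loose black wing nut clockwise (seen from above) until it is fully tight at its stop, by pushing its wings round with the fingertips, one wing at a time, in as many strokes as it takes. Do not pinch or grip the nut, do not shift or lift the offcut, leave the things lying around alone, and finish with the hand clear.

Things in the scene. Friction and masses are not known exactly. Their poses are not given: they have to be found in the camera images.
- jig: Jig fixed to the table, yaw varies. Plywood base 18 mm thick, x -90 to +82, y -115 to +125 mm in its frame; origin at the underside, straight below the upright stud that carries the wing nut; x points from the nut to the fence, y to the offcut, z up. Pine fence at x +60 to +78, up to z 98 mm. A guide pin stands at y=-85, up to z 58 mm.
- rail_edge (a point): Middle of the near lower edge of the pine top rail on the fence, 24 mm beyond the nut's axis; axes as the jig's. The rail covers x 0 to +54, y -55 to +55, z 0 to +12 mm from here and overhangs the far part of the wings' circle: a finger from above can work only on the near side of this edge and cannot follow a wing all the way round.
- clamp_bar: Level aluminium bar 30 mm wide, 10 mm thick, under the nut; axes as the jig's; origin on the stud axis at its underside (its top is 10 mm higher, z 55 mm loose, 52.5 tight). Runs from y -100 to +76 mm; a rubber pad under it at y +60 mm presses the offcut.
- nut_centre (a point): On the axis of the black wing nut at mid height of its wings (z about 73 to 75 mm). The frame turns with the nut: wings point along its +y and -y. Hub 24 mm across, its top level with this point. Each wing is an upright plate 8 mm thick with a round end, reaching 40 mm from the axis and from 12 mm below to 12 mm above this point. It takes about 2 N at a wing and stays where left.
- wing_nut (a joint): Turn of the nut in rad, growing clockwise seen from above (tightening). At 0 the wings lie along the jig's y; starts between 0 and 1.4; 5.5 is the hard stop, fully tight (one wing then points midway between the jig's -x and +y). One turn lowers nut and bar 3 mm; the pad meets the offcut at about 4.0 and presses on it from there on.
- offcut: Loose pine offcut 51x103x19 mm lying on the jig base (on z 18 mm), long side along the jig's x, its middle about 64 mm to the +y side of the stud, under the rubber pad of the clamp bar. Origin at the centre of its underside.
- tape_measure: Yellow tape measure, loose bystander, 48x82x71 mm high, left of the jig. Origin at the centre of its underside.
- battery: Battery block, loose bystander, 58x82x38 mm high, right of the jig. Origin at the centre of its underside.
- tape_roll: Roll of black tape, loose bystander, 65 mm across, 19 mm high, right of the jig. Origin at the centre of its underside.
- nail_punch: Steel nail punch, loose bystander, 105 mm long, 10 mm high, in front of the jig. Origin at the centre of its underside.
- marker: Marker pen, loose bystander, 128 mm long, 16 mm high, in front of the jig on the left. Origin at the centre of its underside.
Not all that is in view belongs to the job. Leave any orange or pink look-alike of the offcut alone.

How it is judged:
At the end, for the whole second after the job is handed in: The wing nut stands within 0.25 rad (15 degrees) of its stop, and the bar presses on the offcut with over 1 N; the offcut lies flat within 10 mm of where it was; every bystander is within 30 mm of where it was (value of joint wing_nut above 5.25 rad and contact force between clamp_bar and offcut above 1 N and distance of offcut from where it was at the start of the episode below 0.01 m and angle between offcut's own z axis and vertical below 0.05 rad and distance of each of tape_measure, battery, nail_punch, marker, tape_roll from where it was at the start of the episode below 0.03 m); the robot touches nothing.
It fails at once if a wing is pinched: fingers press on both of its faces at once (((contact force between the fingers and wing_nut_c1 above 2 N or contact force between the fingers and wing_nut_c2 above 2 N) and (contact force between the fingers and wing_nut_c3 above 2 N or contact force between the fingers and wing_nut_c4 above 2 N)) or ((contact force between the fingers and wing_nut_c5 above 2 N or contact force between the fingers and wing_nut_c6 above 2 N) and (contact force between the fingers and wing_nut_c7 above 2 N or contact force between the fingers and wing_nut_c8 above 2 N))).
It fails at once if the nut is gripped: fingers press on both wings at once ((contact force between the fingers and wing_nut_c1 above 2 N or contact force between the fingers and wing_nut_c2 above 2 N or contact force between the fingers and wing_nut_c3 above 2 N or contact force between the fingers and wing_nut_c4 above 2 N) and (contact force between the fingers and wing_nut_c5 above 2 N or contact force between the fingers and wing_nut_c6 above 2 N or contact force between the fingers and wing_nut_c7 above 2 N or contact force between the fingers and wing_nut_c8 above 2 N)).
It fails at once if the offcut is shifted more than 15 mm or lifted (distance of offcut from where it was at the start of the episode above 0.015 m).
It fails at once if a bystander is shifted more than 40 mm or lifted (distance of any of tape_measure, battery, nail_punch, marker, tape_roll from where it was at the start of the episode above 0.04 m).
It also fails if it takes over 58 s, if anything falls off the work surface, if the arm or the gripper's body presses on something with over 40 N, if the wrist force passes 120 N, or if a joint passes its speed limit or range.

## Working session

There is one attempt and no reset: what is moved stays moved. The work goes in short steps, Python scripts to look and compute and a shell command to move; the robot and the scene stay as the last step left them, time stands still between calls to the robot, and variables do not carry over. Pictures are saved under pics/ and viewed, at most 10 in all, crops included, and the job is handed in when it is done.

```bash
mkdir -p pics; ls; cat > h.py <<'E'
import numpy as np,cv2
from plant import readout,camera,camera_params,job
from scipy.spatial.transform import Rotation as Ro
def K(p):
    f=192/np.tan(np.radians(p["fovy"])/2)
    return np.array([[f,0,p["cx"]],[0,f,p["cy"]],[0,0,1]]),np.array(p["dist_coeffs"],float)
def ext(name,st=None):
    p=camera_params(name)
    if "R" in p: R=np.array(p["R"]);t=np.array(p["t"]);return p,R.T,-R.T@t
    M=np.array(p["mount"]);T=np.eye(4);T[:3,:3]=Ro.from_quat(st["eef_rot"]).as_matrix();T[:3,3]=st["eef_pos"]
    W=T@M;return p,W[:3,:3],W[:3,3]
def rays(name,uv,st=None):
    p,Rc,c=ext(name,st);k,d=K(p)
    n=cv2.undistortPoints(np.array(uv,float).reshape(-1,1,2),k,d).reshape(-1,2)
    return c,np.c_[n,np.ones(len(n))]@Rc.T
def onplane(name,uv,z,st=None):
    c,r=rays(name,uv,st);return c+r*((z-c[2])/r[:,2])[:,None]
def bydepth(name,uv,D,st=None):
    c,r=rays(name,uv,st);uv=np.array(uv,int);return c+r*D[uv[:,1],uv[:,0]][:,None]
def proj(name,X,st=None):
    p,Rc,c=ext(name,st);k,d=K(p)
    return cv2.projectPoints(((np.array(X)-c)@Rc).reshape(-1,1,3),np.zeros(3),np.zeros(3),k,d)[0].reshape(-1,2)
E
python3 - <<'E'
from h import *
print(readout.observe())
for n in("scene","top"):
    im,D=camera(n);np.savez(f"{n}.npz",im=im,D=D);cv2.imwrite(f"pics/{n}0.png",im[:,:,::-1]);p=camera_params(n);print(n,ext(n)[2],p["fovy"])
E
```

```text
pics
{'time': 0.0, 'qpos': array([-1.32060312e+00,  3.00473105e-01,  1.52158783e+00,  1.97878022e-05,
        1.32069377e+00, -6.66371555e-02]), 'joint_vel': array([-3.93638531e-04, -3.40271640e-04,  1.45914186e-03,  3.73082977e-04,
        8.75673265e-06,  3.15765744e-04]), 'joint_efforts': array([ 2.34281179e-03, -5.43499732e+01, -3.61791301e+01,  5.63897515e-05,
        4.00936246e-03, -1.21600249e-05]), 'eef_pos': array([ 0.17128011, -0.52240375,  0.23071736]), 'eef_rot': array([ 9.87478755e-01,  1.57750978e-01, -4.37059040e-05, -5.79455031e-04]), 'wrist_force': array([-0.19396693, -0.2628934 , -0.48315893]), 'moment': array([-0.03219971,  0.02435768, -0.01574842]), 'grasp_force': 0.0, 'grip_width': 0.08562770771629252}
scene [-0.19096051  0.57187404  0.52390282] 52.84408403629697
top [0.34649501 0.08232217 1.31831918] 46.998778800355545
```

View pics/top0.png

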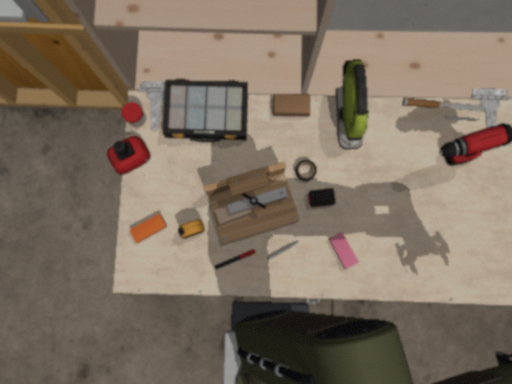

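View pics/scene0.png

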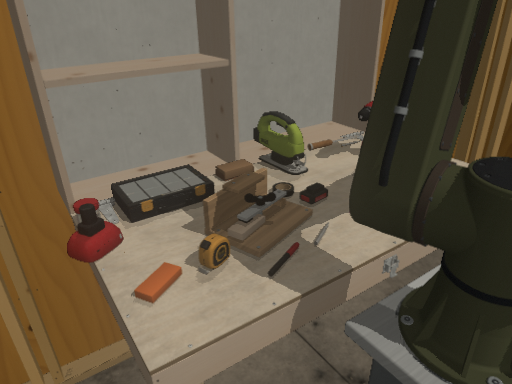

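The top view shows the jig at about (252,203), with the bar (grey) running from (228,210) to (287,192). The black nut is at about (254,200) and the fence and rail are above it. The scene view shows the nut at (262,198).

```bash
python3 - <<'E'
from h import *
z=np.load("top.npz");im=z["im"];D=z["D"]
cv2.imwrite("pics/crop1.png",cv2.resize(im[150:255,195:310,::-1],None,fx=5,fy=5,interpolation=cv2.INTER_CUBIC))
s=im.astype(int)
m=((s.max(2)<70)).astype(np.uint8);m[:, :]*=1
w=np.zeros_like(m);w[185:222,232:277]=1;m&=w
n,l,st,c=cv2.connectedComponentsWithStats(m);print(st,c)
v,u=np.nonzero(m);P=onplane("top",np.c_[u,v],.078);print(P.mean(0));
q=P[:,:2]-P[:,:2].mean(0);e,V=np.linalg.eigh(q.T@q);print(e,V[:,1],np.degrees(np.arctan2(*V[::-1,1])),np.ptp(q@V[:,1]))
# grey bar
g=((s.max(2)-s.min(2)<22)&(s.max(2)>90)).astype(np.uint8);w[:]=0;w[180:225,220:292]=1;g&=w
n,l,st,c=cv2.connectedComponentsWithStats(g);print(st)
i=[k for k in range(1,n) if st[k,4]>40];v,u=np.nonzero(np.isin(l,i));P=onplane("top",np.c_[u,v],.055)
r=cv2.minAreaRect(P[:,:2].astype(np.float32)*1000);print(r,cv2.boxPoints(r))
E
```

```text
[[     0      0    512    384 196474]
 [   241    193     25     15    134]] [[255.50176105 191.4940501 ]
 [252.91791045 200.2238806 ]]
[0.52134605 0.08794969 0.078     ]
[0.00384439 0.05531916] [0.51223963 0.85884257] 59.18687443881295 0.07740680579110917
[[     0      0    512    384 196071]
 [   256    187     32     16    303]
 [   227    200     23     15    234]]
((524.158935546875, 76.45307159423828), (33.62822723388672, 179.29248046875), 18.955095291137695) [[479.1371    155.77641  ]
 [537.3761    -13.793641 ]
 [569.1808     -2.8702698]
 [510.94177   166.69978  ]]
```

View pics/crop1.png

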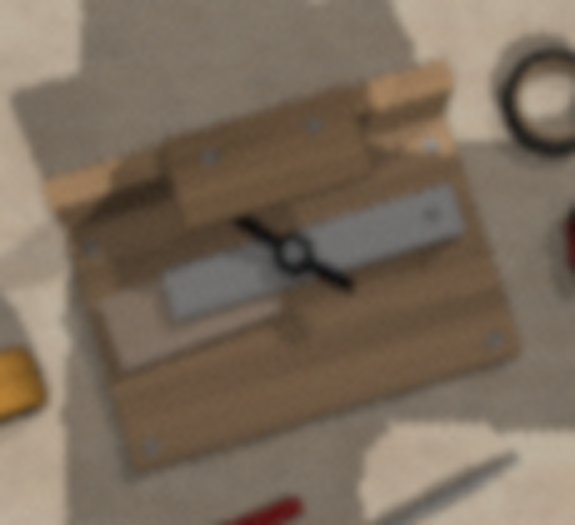

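Axis ≈ (0.521, 0.088), jig yaw ≈ 19°, and the nut's joint ≈ 0.87. I'll shut the fingers and move above the −y side of the nut.

```bash
python3 -m creep '[21.8,-18.3,0,0,0,0,21.8,-18.3,0,0,0,0,21.8,-18.3,0,0,0,0,21.8,-18.3,0,0,0,0,21.8,-18.3,0,0,0,0,21.8,-18.3,0,0,0,0,21.8,-18.3,0,0,0,0,21.8,-18.3,0,0,0,0,21.8,-18.3,0,0,0,0,21.8,-18.3,0,0,0,0,21.8,-18.3,0,0,0,0,21.8,-18.3,0,0,0,0]' 1 40
python3 -m creep '[21.8,-18.3,0,0,0,0,21.8,-18.3,0,0,0,0,21.8,-18.3,0,0,0,0,21.8,-18.3,0,0,0,0,21.8,-18.3,0,0,0,0,21.8,-18.3,0,0,0,0,21.8,-18.3,0,0,0,0,21.8,-18.3,0,0,0,0,21.8,-18.3,0,0,0,0,21.8,-18.3,0,0,0,0,21.8,-18.3,0,0,0,0,21.8,-18.3,0,0,0,0]'
python3 -m creep '[0,0,0,0,0,-0.12,0,0,0,0,0,-0.12,0,0,0,0,0,-0.12,0,0,0,0,0,-0.12,0,0,0,0,0,-0.12,0,0,0,0,0,-0.12,0,0,0,0,0,-0.12,0,0,0,0,0,-0.12,0,0,0,0,0,-0.12,0,0,0,0,0,-0.12,0,0,0,0,0,-0.12,0,0,0,0,0,-0.12]'
python3 -m creep '[0,0,0,0,0,-0.12,0,0,0,0,0,-0.12,0,0,0,0,0,-0.12,0,0,0,0,0,-0.12,0,0,0,0,0,-0.12,0,0,0,0,0,-0.12,0,0,0,0,0,-0.12,0,0,0,0,0,-0.12,0,0,0,0,0,-0.12,0,0,0,0,0,-0.12,0,0,0,0,0,-0.12,0,0,0,0,0,-0.12]'
python3 - <<'E'
from h import *
st=readout.observe();im,D=camera("wrist");np.savez("w1.npz",im=im,D=D,**{k:st[k] for k in("eef_pos","eef_rot")})
print(st["time"],st["eef_pos"],st["qpos"],np.degrees(np.arctan2(*Ro.from_quat(st["eef_rot"]).as_matrix()[[1,0],0])))
cv2.imwrite("pics/w1.png",im[:,:,::-1]);print(proj("wrist",[[.521,.088,.075]],st))
E
```

```text
time: 1.1
eef_pos: [0.3519, -0.2311, 0.2312]
eef_rot: [0.987, 0.158, -0.0, -0.0]
wrist_force: [1.3, 0.7, -0.5]
grip_width: -0.0001
grasp_force: 0.0
time: 2.1
eef_pos: [0.5321, 0.0591, 0.231]
eef_rot: [0.987, 0.158, -0.0, -0.0]
wrist_force: [-0.0, -1.5, 0.5]
grip_width: 0.0
grasp_force: 0.0
time: 3.1
eef_pos: [0.5315, 0.0577, 0.231]
eef_rot: [0.636, 0.772, -0.0, -0.0]
wrist_force: [0.0, 0.5, -0.3]
grip_width: 0.0001
grasp_force: 0.0
time: 4.1
eef_pos: [0.5315, 0.0577, 0.231]
eef_rot: [-0.031, 1.0, 0.0, -0.0]
wrist_force: [0.3, 0.8, -0.4]
grip_width: 0.0002
grasp_force: 0.0
4.1 [0.53154349 0.0576907  0.23095057] [ 3.95925357e-02  2.66419641e-01  1.56464853e+00  2.46371988e-05
  1.31124109e+00 -1.59230086e+00] -176.49975754511522
[[291.60280294 157.29213622]]
```

View pics/w1.png

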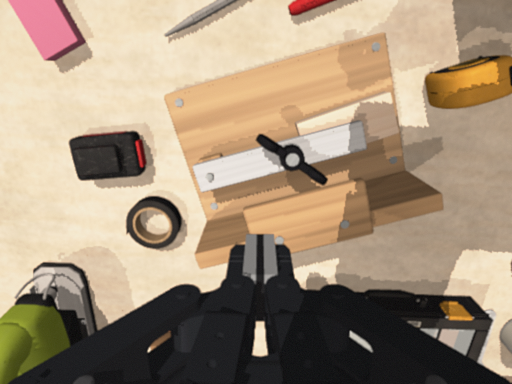

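The wrist view shows the hub at about (292,157), which matches my projection of (291.6,157.3). The wings run from (262,138) to (323,180). I'll refine the angles and the rail edge from this picture.

```bash
python3 - <<'E'
from h import *
z=np.load("w1.npz");im=z["im"].astype(int);D=z["D"];st=dict(eef_pos=z["eef_pos"],eef_rot=z["eef_rot"])
w=np.zeros(D.shape,bool);w[125:190,250:335]=1
v,u=np.nonzero(w&(im.max(2)<55));P=onplane("wrist",np.c_[u,v],.086,st)[:,:2]
c=P.mean(0);q=P-c;e,V=np.linalg.eigh(q.T@q);print("nut",(P[np.argmax(q@V[:,1])]+P[np.argmin(q@V[:,1])])/2,c,np.degrees(np.arctan2(*V[::-1,1])),np.ptp(q@V[:,1]))
w[:]=0;w[115:195,185:375]=1
g=w&(im.min(2)>150)&(im.max(2)-im.min(2)<25)
n,l,s,_=cv2.connectedComponentsWithStats(g.astype(np.uint8));v,u=np.nonzero(np.isin(l,[k for k in range(1,n) if s[k,4]>150]))
P=onplane("wrist",np.c_[u,v],.055,st)[:,:2].astype(np.float32)*1000;print(cv2.minAreaRect(P))
for p in[(246,206),(362,181),(310,192),(310,215),(275,205)]: print(p,bydepth("wrist",[p],D,st))
E
```

```text
nut [0.51998911 0.08797316] [0.51920485 0.08693207] 59.586869321957124 0.07525409690968704
((527.8914794921875, 71.34010314941406), (30.051368713378906, 161.1112518310547), 18.814851760864258)
(246, 206) [[0.59605038 0.04639405 0.0179363 ]]
(362, 181) [[0.52998426 0.14617343 0.10915407]]
(310, 192) [[0.54360065 0.10325808 0.10629777]]
(310, 215) [[0.56414736 0.1051394  0.10898612]]
(275, 205) [[0.55661022 0.07353298 0.10877676]]
```

Everything agrees with the sizes given: bar width 30 mm, rail top about 109 mm, rail edge about 25 mm from the axis. Now I'll align and descend behind the wing at −y.

```bash
python3 -m creep '[0,0,0,0,0,-0.09,0,0,0,0,0,-0.09,0,0,0,0,0,-0.09,0,0,14,0,0,0,0,0,14,0,0,0,0,0,14,0,0,0,0,0,14,0,0,0,0,0,14,0,0,0,0,0,14,0,0,0,0,0,14,0,0,0,0,0,14,0,0,0,0,0,14,0,0,0]'
python3 -m creep '[0,0,10,0,0,0,0,0,10,0,0,0,0,0,9,0,0,0,0,0,9,0,0,0,0,0,0,0,0,0]'
```

```text
time: 5.15
eef_pos: [0.5315, 0.0577, 0.1044]
eef_rot: [-0.16, 0.987, 0.0, -0.0]
wrist_force: [0.5, -0.0, 0.8]
grip_width: -0.0003
grasp_force: 0.0
time: 5.57
eef_pos: [0.531, 0.0577, 0.0656]
eef_rot: [-0.162, 0.987, 0.0, -0.001]
wrist_force: [-0.0, -0.6, -0.4]
grip_width: 0.0004
grasp_force: 0.0
```

```bash
python3 -m creep '[2.79,0.12,0,0,0,0.0873,2.79,0.12,0,0,0,0.0873,2.79,0.12,0,0,0,0.0873,2.79,0.12,0,0,0,0.0873,2.79,0.12,0,0,0,0.0873,2.79,0.12,0,0,0,0.0873,2.79,0.12,0,0,0,0.0873,2.79,0.12,0,0,0,0.0873,2.79,0.12,0,0,0,0.0873,2.79,0.12,0,0,0,0.0873,2.79,0.12,0,0,0,0.0873,2.79,0.12,0,0,0,0.0873]'
python3 - <<'E'
from h import *
st=readout.observe();p=st["eef_pos"][:2]-[.5205,.088];print(np.hypot(*p),np.degrees(np.arctan2(p[1],p[0]))-18.9,st["wrist_force"],st["qpos"][5])
im,D=camera("wrist");cv2.imwrite("pics/w2.png",im[:,:,::-1])
E
```

```text
time: 6.57
eef_pos: [0.5007, 0.0639, 0.0678]
eef_rot: [0.356, 0.935, 0.0, 0.001]
wrist_force: [1.8, -2.6, -1.3]
grip_width: 0.0002
grasp_force: 1.3
0.03123599730815305 -148.28706250360784 [ 1.80910477 -2.55233156 -1.32442043] -0.7889664958471628
```

View pics/w2.png

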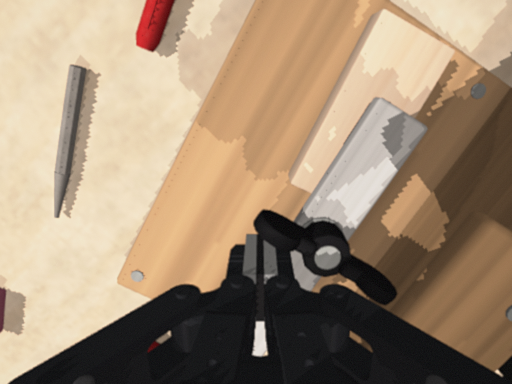

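The picture shows the fingertips at (262,255) behind the wing at (275,225), pushing it with about 3 N. I'll continue the arc.

```bash
for i in 1 2; do python3 -m creep '[2.79,0.12,0,0,0,0.0873,2.79,0.12,0,0,0,0.0873,2.79,0.12,0,0,0,0.0873,2.79,0.12,0,0,0,0.0873,2.79,0.12,0,0,0,0.0873,2.79,0.12,0,0,0,0.0873,2.79,0.12,0,0,0,0.0873,2.79,0.12,0,0,0,0.0873,2.79,0.12,0,0,0,0.0873,2.79,0.12,0,0,0,0.0873,2.79,0.12,0,0,0,0.0873,2.79,0.12,0,0,0,0.0873]'; done
python3 - <<'E'
from h import *
st=readout.observe();p=st["eef_pos"][:2]-[.5205,.088];print(np.hypot(*p),np.degrees(np.arctan2(p[1],p[0]))-18.9,st["wrist_force"],st["qpos"][5])
im,D=camera("wrist");cv2.imwrite("pics/w3.png",im[:,:,::-1])
E
```

```text
time: 7.62
eef_pos: [0.4901, 0.0942, 0.0675]
eef_rot: [0.775, 0.632, -0.0, 0.0]
wrist_force: [-1.1, -3.0, -1.2]
grip_width: 0.0005
grasp_force: 1.1
time: 8.62
eef_pos: [0.511, 0.1185, 0.0673]
eef_rot: [0.987, 0.16, -0.0, -0.0]
wrist_force: [-2.1, 1.1, -1.8]
grip_width: -0.0004
grasp_force: 1.2
0.03197244462258182 88.33716057507667 [-2.09561631  1.13055317 -1.84462728] 1.406770548013485
```

View pics/w3.png

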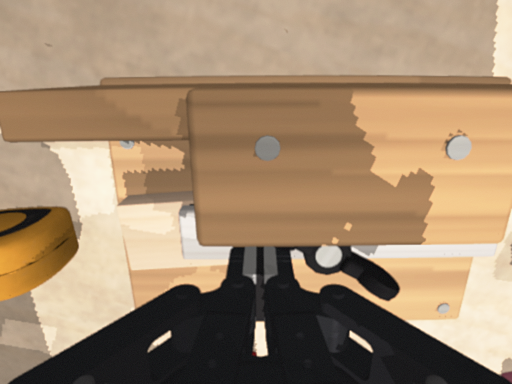

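The wing is now going under the rail. The other wing has come round to (375,275), at about −116°. I'll push it 8° more, back off, rise, and swing back over the near side.

```bash
python3 -m creep '[2.23,0.08,0,0,0,0.0698,2.23,0.08,0,0,0,0.0698,0,0,0,0,0,0,-3,0,0,0,0,0,-3,0,0,0,0,0,0,0,-12,0,0,0,0,0,-14,0,0,0,0,0,-14,0,0,0,0,0,-14,0,0,0,0,0,-14,0,0,0,6,0,0,0,0,0]'
for i in 1 2 3; do python3 -m creep '[-3.68,0.21,0,0,0,-0.1152,-3.68,0.21,0,0,0,-0.1152,-3.68,0.21,0,0,0,-0.1152,-3.68,0.21,0,0,0,-0.1152,-3.68,0.21,0,0,0,-0.1152,-3.68,0.21,0,0,0,-0.1152,-3.68,0.21,0,0,0,-0.1152,-3.68,0.21,0,0,0,-0.1152,-3.68,0.21,0,0,0,-0.1152,-3.68,0.21,0,0,0,-0.1152]'; done
python3 - <<'E'
from h import *
st=readout.observe();p=st["eef_pos"][:2]-[.5205,.088];print(np.hypot(*p),np.degrees(np.arctan2(p[1],p[0]))-18.9,st["eef_pos"],st["wrist_force"],st["qpos"][5])
im,D=camera("wrist");cv2.imwrite("pics/w4.png",im[:,:,::-1])
E
```

```text
time: 9.58
eef_pos: [0.5161, 0.1195, 0.138]
eef_rot: [0.996, 0.093, 0.002, -0.0]
wrist_force: [-0.2, 0.1, 0.4]
grip_width: -0.0002
grasp_force: 0.0
time: 10.42
eef_pos: [0.4901, 0.0952, 0.1346]
eef_rot: [0.783, 0.623, -0.0, -0.0]
wrist_force: [0.4, 0.5, -0.5]
grip_width: 0.0001
grasp_force: 0.0
time: 11.25
eef_pos: [0.502, 0.0623, 0.1347]
eef_rot: [0.317, 0.948, -0.0, -0.0]
wrist_force: [0.4, -0.0, -0.9]
grip_width: -0.0002
grasp_force: 0.0
time: 12.08
eef_pos: [0.5368, 0.0598, 0.1346]
eef_rot: [-0.251, 0.968, 0.0, -0.0]
wrist_force: [0.5, 0.1, -0.3]
grip_width: -0.0001
grasp_force: 0.0
0.03260646600390843 -78.82814825839972 [0.53683863 0.05978244 0.13458541] [ 0.47217407  0.10055745 -0.30514967] -2.0340819951290445
```

View pics/w4.png

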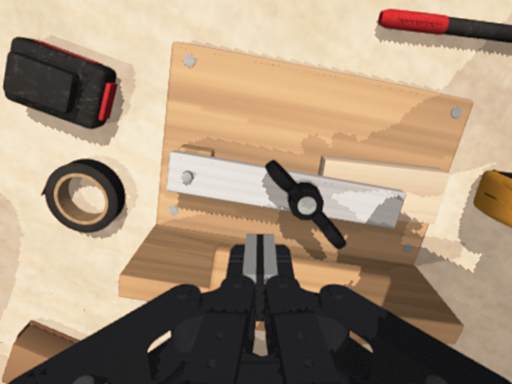

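The wing at (275,168) stands about 41° past −y, so θ ≈ 3.86. I'll drop behind it and make the second stroke.

```bash
python3 -m creep '[2.2,0.1,0,0,0,0.0698,0,0,0,0,0,0,0,0,14,0,0,0,0,0,14,0,0,0,0,0,14,0,0,0,0,0,14,0,0,0,0,0,13,0,0,0,0,0,0,0,0,0]'
for i in 1 2; do python3 -m creep '[2.79,0.12,0,0,0,0.0873,2.79,0.12,0,0,0,0.0873,2.79,0.12,0,0,0,0.0873,2.79,0.12,0,0,0,0.0873,2.79,0.12,0,0,0,0.0873,2.79,0.12,0,0,0,0.0873,2.79,0.12,0,0,0,0.0873,2.79,0.12,0,0,0,0.0873,2.79,0.12,0,0,0,0.0873]'; done
python3 - <<'E'
from h import *
st=readout.observe();p=st["eef_pos"][:2]-[.5205,.088];print(np.hypot(*p),np.degrees(np.arctan2(p[1],p[0]))-18.9,st["eef_pos"],st["wrist_force"])
E
```

```text
time: 12.8
eef_pos: [0.5334, 0.0588, 0.0637]
eef_rot: [-0.213, 0.977, 0.0, -0.002]
wrist_force: [-0.3, 1.0, -0.2]
grip_width: 0.0002
grasp_force: 0.0
time: 13.55
eef_pos: [0.5106, 0.0578, 0.067]
eef_rot: [0.179, 0.984, 0.0, 0.001]
wrist_force: [2.1, -2.2, -1.9]
grip_width: 0.0001
grasp_force: 1.3
time: 14.3
eef_pos: [0.4926, 0.0745, 0.0669]
eef_rot: [0.542, 0.84, 0.0, 0.001]
wrist_force: [1.5, -3.1, -1.1]
grip_width: -0.0
grasp_force: 1.5
0.031015762687296226 -173.01964875848589 [0.49259489 0.07446183 0.06691549] [ 1.4754362  -3.1442989  -1.12342209]
```

```bash
python3 -m creep '[1.67,0.04,0,0,0,0.0524,1.67,0.04,0,0,0,0.0524,1.67,0.04,0,0,0,0.0524,1.67,0.04,0,0,0,0.0524,1.67,0.04,0,0,0,0.0524,1.67,0.04,0,0,0,0.0524]'
python3 -m creep '[1.67,0.04,0,0,0,0.0524]';python3 -m creep '[1.67,0.04,0,0,0,0.0524]'
python3 - <<'E'
from h import *
st=readout.observe();p=st["eef_pos"][:2]-[.5205,.088];print(np.hypot(*p),np.degrees(np.arctan2(p[1],p[0]))-18.9,st["eef_pos"],st["wrist_force"])
im,D=camera("wrist");cv2.imwrite("pics/w5.png",im[:,:,::-1])
E
```

```text
time: 14.8
eef_pos: [0.4898, 0.084, 0.0669]
eef_rot: [0.666, 0.746, 0.0, 0.0]
wrist_force: [0.7, -3.6, -1.4]
grip_width: -0.0002
grasp_force: 1.4
time: 14.88
eef_pos: [0.4897, 0.0856, 0.0668]
eef_rot: [0.686, 0.728, 0.0, 0.0]
wrist_force: [-0.6, -8.0, -1.1]
grip_width: 0.0003
grasp_force: 3.7
time: 14.97
eef_pos: [0.4893, 0.0866, 0.0667]
eef_rot: [0.705, 0.71, -0.001, 0.001]
wrist_force: [-4.2, -19.0, 2.1]
grip_width: -0.0003
grasp_force: 9.3
0.031197608587505237 -196.36505913292658 [0.48933292 0.08662017 0.06671504] [ -4.23103093 -19.03043267   2.1050218 ]
```

View pics/w5.png

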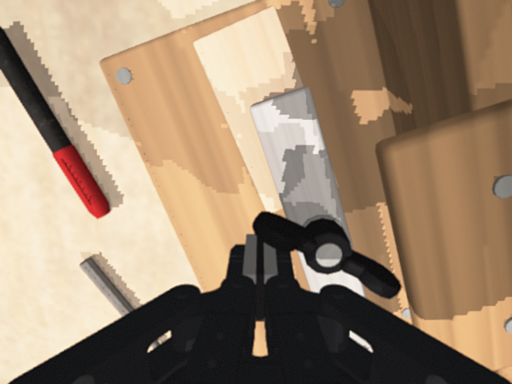

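The force rose sharply to 19 N just where the stop was expected, so it is at the stop. I'll back off, rise clear and check the angle.

```bash
python3 -m creep '[-3,0,0,0,0,0,-4,0,0,0,0,0,0,0,-10,0,0,0,0,0,-20,0,0,0,0,0,-25,0,0,0,0,0,-25,0,0,0,0,0,-25,0,0,0,0,0,-25,0,0,0,0,0,-25,0,0,0,0,0,0,0,0,0,0,0,0,0,0,0]'
python3 - <<'E'
from h import *
st=readout.observe();im,D=camera("wrist");cv2.imwrite("pics/w6.png",im[:,:,::-1]);im=im.astype(int)
c=proj("wrist",[[.5205,.088,.073]],st)[0];print(c,st["time"],st["wrist_force"])
m=(im.max(2)<60).astype(np.uint8);m[230:]=0
n,l,s,ce=cv2.connectedComponentsWithStats(m)
k=min([i for i in range(1,n) if s[i,4]>150],key=lambda i:np.hypot(*(ce[i]-c)));print(s[k],ce[k])
v,u=np.nonzero(l==k);P=onplane("wrist",np.c_[u,v],.084,st)[:,:2];q=P-P.mean(0);e,V=np.linalg.eigh(q.T@q)
a=np.degrees(np.arctan2(*V[::-1,1]))-18.9;print(P.mean(0),a%180,np.ptp(q@V[:,1]),"theta",np.radians(90-a%180+360))
E
```

```text
time: 15.93
eef_pos: [0.4898, 0.0808, 0.2231]
eef_rot: [0.704, 0.71, 0.001, 0.001]
wrist_force: [0.1, -0.4, 0.0]
grip_width: 0.0001
grasp_force: 0.0
[291.27361848 162.63362214] 15.9333 [ 0.11097553 -0.41571684  0.04920996]
[256 141  74  43 864] [293.17939815 159.75462963]
[0.52112265 0.09336584] 133.89210480672807 0.07558560198162936 theta 5.5171235626717525
```

View pics/w6.png

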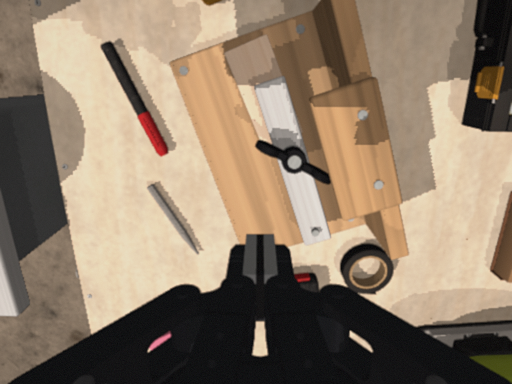

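The wings run from (258,145) to (328,180) about the hub at (293,160). The measured angle is about 5.5 rad, which is at the stop. The offcut and the bystanders are in place and the hand is clear.

```bash
python3 -c "
from plant import job;print(job.finish_job())"
```

```text
the job is handed in; nothing more can be done
None
```

The wing nut is tight at its stop (about 5.5 rad measured from the wrist camera), turned in two one-wing strokes; the offcut and bystanders look unmoved in the last picture, the hand is clear, and the job is handed in, though I was given no verdict and did not measure the bar's force on the offcut.

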